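Bring up the stage drive

TASK

Bring up the stage drive from its switch boxes by pressing with the fingertips: first switch the broad rocker on by pressing its raised rear end (the end away from the robot) fully down, then do the same with the narrow rocker, and last press the round hold-to-run button fully down and keep it held down; the program finishes while the fingers are still holding it. Press nothing out of this order, do not touch the square key or its box at all, and do not grasp, lift or shift anything: the switch boxes and the eyepiece, objective and loupe stay where they stand.

Things in the scene. Friction and masses are not known exactly. Their poses are not given: they have to be found in the camera images.
- broad_box: die-cast grey switch box, 90 (x) x 62 (y) x 67 mm high on rubber feet, 0.9 kg, standing loose on the bench; origin at the centre of its underside, +x towards its rear (away from the robot; a short metal socket 10 mm long sticks out there at half height), +y to its left, z up. It carries the broad rocker (40 mm wide across y) in the middle of its top.
- narrow_box: die-cast grey switch box, 90 (x) x 62 (y) x 67 mm high on rubber feet, 0.9 kg, standing loose on the bench; origin at the centre of its underside, +x towards its rear (away from the robot; a short metal socket 10 mm long sticks out there at half height), +y to its left, z up. It carries the narrow rocker (18 mm wide across y) in the middle of its top.
- run_box: die-cast grey switch box, 90 (x) x 62 (y) x 67 mm high on rubber feet, 0.9 kg, standing loose on the bench; origin at the centre of its underside, +x towards its rear (away from the robot; a short metal socket 10 mm long sticks out there at half height), +y to its left, z up. It carries the round button in the middle of its top.
- reset_box: die-cast grey switch box, 90 (x) x 62 (y) x 67 mm high on rubber feet, 0.9 kg, standing loose on the bench; origin at the centre of its underside, +x towards its rear (away from the robot; a short metal socket 10 mm long sticks out there at half height), +y to its left, z up. It carries the square key in the middle of its top; to be left alone.
- broad_rocker (a joint): angle of the broad rocker (40 mm wide), rad. A shallow V plate 54 mm long along the box's x, pivoted at its middle, 73 mm above the bench. 0 = off, rear end (away from the robot) raised 10 mm above the middle; 0.34 = on, rear end level with the middle, front end raised. Press the rear end down: 3 to 4 N, then a firm stop; it stays where left.
- narrow_rocker (a joint): angle of the narrow rocker (18 mm wide), rad. A shallow V plate 54 mm long along the box's x, pivoted at its middle, 73 mm above the bench. 0 = off, rear end (away from the robot) raised 10 mm above the middle; 0.34 = on, rear end level with the middle, front end raised. Press the rear end down: 3 to 4 N, then a firm stop; it stays where left.
- round_button (a joint): travel of the round button, m: 0 = released, 0.007 = fully down. Button 30 mm across, flat top 81 mm above the bench when released, 74 mm when down; collar round it 70 mm above the bench. Goes straight down against a spring (1 N at first, 5 N fully down, then a firm stop), springs back when let go.
- square_key (a joint): travel of the square key, m: 0 = released, 0.007 = fully down, sprung like the round button. Key 28 mm square, top 81 mm above the bench. Not to be touched.
- broad_rocker_press (a point): point on the upper face of the broad rocker's rear half, 21 mm from the pivot: the place to press. It moves with the rocker: about 81 mm above the bench when off, 74 mm when on.
- narrow_rocker_press (a point): point on the upper face of the narrow rocker's rear half, 21 mm from the pivot: the place to press. It moves with the rocker: about 81 mm above the bench when off, 74 mm when on.
- round_button_top (a point): centre of the round button's top face; moves with the button.
- square_key_top (a point): centre of the square key's top face.
- eyepiece: bystander: black microscope eyepiece, 48 mm across, 64 mm high, standing upright, loose; origin at the centre of its underside.
- objective: bystander: slim grey-beige microscope objective, 25 mm across, 46 mm high, standing upright, loose; origin at the centre of its underside.
- loupe: bystander: small black loupe, 37 mm across, 40 mm high, standing upright, loose; origin at the centre of its underside.

How it is judged:
By the outcome, as a careful person would: the job done as asked, in the order asked, and still so for the second after the job is handed in, while the arm keeps its last pose, push and grip.
It also fails if it takes over 45 s, if anything falls off the work surface, if the arm or the gripper's body presses on something with over 40 N, if the wrist force passes 120 N, or if a joint passes its speed limit or range.

ROBOT

A 7-joint arm with a two-finger parallel gripper is mounted at the origin on the work surface; the furniture and walls round the work are solid. World frame = base frame: x ahead of the robot, y to its left, z up, the work surface at z = 0. Lengths are in m, angles in rad, forces in N, time in s.
With the tool pointing down it reaches from about 0.4 to 0.85 m from the base axis. Payload 10.4 kg.
Tool frame: the origin (TCP) lies midway between the tips of the shut fingers; the grasp point (between the pads) lies 19 mm behind it; z points along the fingers, x is the direction in which the jaws open and shut, and the axes are right-handed (so a half turn about z gives the same grasp; the last joint's range is limited). The gripper opens to 85 mm and grips with 20 to 120 N. Pads are 22 mm wide; open, the fingers measure 114 mm over their backs; the gripper's body (76 mm by 85 mm) begins 54 mm behind the grasp point. The pads swing forward as they close: fully open they stand 13 mm farther back than shut.
Start: joints at [1.215, 0.332, -0.065, 1.46, 0.022, 1.35, -0.088], TCP at [0.204, -0.591, 0.204] pointing down, gripper open.
Joint ranges: [-2.6, 2.6], [-0.5, 2.12], [-1.47, 1.34], [0.16, 2.42], [-1.27, 4.41], [0.06, 2.06], [-2.6, 2.6]. Speed limits (rad/s): [2.22, 2.22, 2.79, 2.79, 3.14, 3.14, 3.14].

INTERFACE

Orientations are given as a unit quaternion [x, y, z, w].
In Python, from workcell import telemetry, eyes, order gives the robot as it stands.
- The arm moves only by the tool servo_tool, never from a script. Its argument "deltas" is a list of rows, each a list of 3 entries, a list of its own where there are three numbers: the shift along the tool's x, y, z in cm, then the turn about the tool's z in rad, then the finger opening in cm, from 0 to 8.54. A call has 1 to 12 rows; each row shifts and turns the pose as measured when the row begins, along the tool's axes as they then stand; what a row does not reach is not made up. A row lasts 1/12 s, in which the tool goes at most 41.7 mm and 7.16 degrees, less where a joint would pass 70% of its speed; a pose out of reach is approached as far as the arm can. A call is refused whole if a number of a shift passes 4.17 or a number of a turn 0.125, either way. A call with a gripper value outside its range is refused whole. The fingers move at their own pace and stop on an object; "force" is the grip in N (left out, the last holds). Time passes only in rows, so rows that do not move let the fingers close. It gives the time, the measured TCP pose, the force and the opening at its end, in the units of the state.
- telemetry.get_obs(): the state, without advancing time (a new reading comes with each control period).
- eyes.camera(name): name is "scene" or "top"; returns (picture, depth): 400x640x3 uint8, blue, green, red; 400x640 float32, m along the optical axis (not along the pixel's ray), 0 where there is no reading.
- eyes.calibration(name): a dict with "fx", "fy", "cx", "cy" (pixels), "rvec" (rotation vector, rad) and "tvec" (3), from world to camera coordinates, as OpenCV has them. Camera axes: x right, y down, z forward; pixel columns grow to the right and rows downward; lengths in m; the calibration is good to about 2 mm. A picture is of the moment at which its call begins. calibration takes no time and is no camera call.
- order.hand_in(): hands the job in, once; it reports no verdict.
The state is a dict: "clock": time; "joint_pos": joint angles; "joint_velocities": joint speeds; "tau": joint torques, N m; "position": TCP position; "ee_rot": TCP orientation; "ft_force": force on the tool from outside, world axes, zero at the start; "torque": the same for the moment, N m; "grip_width": opening from 0.0 (shut) to 1.0 (fully open).
Only numpy, scipy, OpenCV 4.12 (cv2) and the standard library are available. Lean on these libraries where they do the work, as an engineer would, in place of code of your own. Each camera call takes 0.05 s, during which the arm holds its last target. There are 200 camera calls.

## Working session

There is one attempt and no reset: what is moved stays moved. The work goes in short steps, Python scripts to look and compute and a tool call to move; the robot and the scene stay as the last step left them, time stands still between calls to the robot, and variables do not carry over. Pictures are saved under pics/ and viewed, about 8 in all and at most 12, crops included, and the job is handed in when it is done.

Besides the shell and the picture viewer there is one more tool, called after ">>>" in YAML: its name, and indented under it one key for each argument. servo_tool: Moves the arm, as the interface text tells. Its arguments: {"type":"object","properties":{"deltas":{"type":"array"},"force":{"type":"number"}},"required":["deltas"]}

```bash
mkdir -p pics; cat > h.py <<'E'
import numpy as np, cv2
from workcell import telemetry, eyes, order
def shot(n,f):
    p,d=eyes.camera(n); cv2.imwrite(f'pics/{f}.png',p); np.save(f'pics/{f}.npy',d); return p,d
def world(n,d):
    c=eyes.calibration(n); R=cv2.Rodrigues(np.array(c['rvec'],float))[0]; t=np.array(c['tvec']).ravel()
    v,u=np.mgrid[:400,:640]; P=np.stack([(u-c['cx'])/c['fx']*d,(v-c['cy'])/c['fy']*d,d],-1)
    return (P-t)@R
E
python3 - <<'E'
from h import *
for n in('top','scene'):
    shot(n,n+'0'); c=eyes.calibration(n); R=cv2.Rodrigues(np.array(c['rvec'],float))[0]; print(n,c['fx'],-R.T@np.array(c['tvec']).ravel())
o=telemetry.get_obs(); print({k:np.round(v,3) for k,v in o.items()})
E
```

```text
top 469.24323923535144 [0.39716627 0.17264    0.94193125]
scene 417.5149295086648 [ 0.22663295 -0.29752563  0.72237176]
{'clock': np.float64(0.1), 'joint_pos': array([ 1.215,  0.333, -0.065,  1.461,  0.022,  1.35 , -0.088]), 'joint_velocities': array([-0.001, -0.001,  0.001, -0.001,  0.001,  0.   ,  0.   ]), 'tau': array([ 2.0000e-03, -6.2675e+01,  5.0000e-02, -3.9243e+01,  1.7000e-02,
        7.0000e-03, -0.0000e+00]), 'position': array([ 0.204, -0.59 ,  0.203]), 'ee_rot': array([ 0.814, -0.58 , -0.001, -0.   ]), 'ft_force': array([0.016, 0.188, 0.305]), 'torque': array([-0.011,  0.04 , -0.05 ]), 'grip_width': np.float64(0.994)}
```

View pics/top0.png

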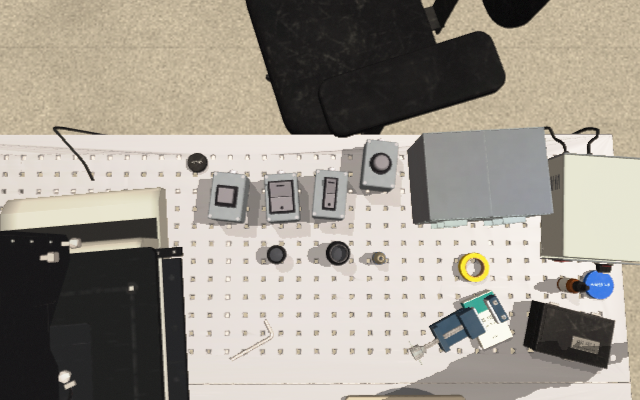

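View pics/scene0.png

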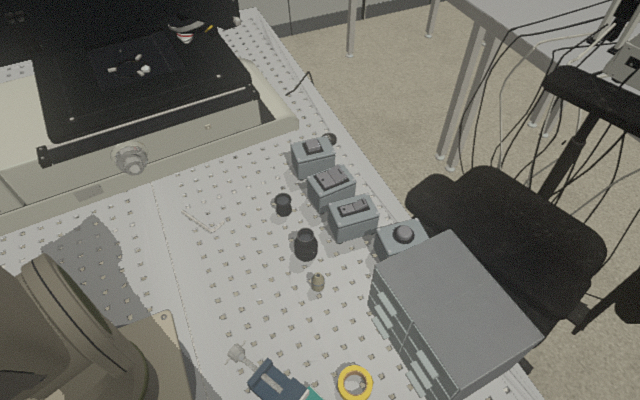

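The top view shows reset (square key) at (228,197), broad (282,197), narrow (330,195) and run (380,163). The bystanders stand in front at (277,254), (338,253) and (379,257). A large grey cabinet is to the right of the run box, from column 408.

```bash
python3 - <<'E'
from h import *
W=world('top',np.load('pics/top0.npy'))
for n,(u,v) in dict(reset=(228,197),broad=(282,197),narrow=(330,195),run=(380,163),eyep=(338,253),loupe=(277,254),obj=(379,257),knob=(197,161)).items():
    print(n,W[v,u].round(3))
    if n in('reset','broad','narrow','run'):
        m=np.zeros((400,640),bool); m[v-34:v+34,u-30:u+30]=1
        m&=(W[...,2]>.058)&(W[...,2]<.095)
        k,l,s,_=cv2.connectedComponentsWithStats(m.astype('uint8')); i=l[v,u]; q=l==i
        r=cv2.minAreaRect((W[q][:,:2]*1000).astype('float32')); print('  rect',np.round(r[0],1),np.round(r[1],1),round(r[2],1),s[i])
        h=q&(W[...,2]>.0745); print('  high',W[h].mean(0).round(4),h.sum(), W[q][:,2].max().round(3))
        a=W[q]; g=a[a[:,2]<.071]; print('  lid z',np.median(g[:,2]).round(4))
# cabinet
m=(W[...,2]>.1)
for v in range(135,230,15):
    row=np.where(m[v,395:430])[0]; print(v, 395+row[0] if len(row) else None, W[v,395+row[0]+2].round(3) if len(row) else '')
p=cv2.imread('pics/top0.png')[125:275,185:435]; cv2.imwrite('pics/c.png',cv2.resize(p,None,fx=3.2,fy=3.2,interpolation=cv2.INTER_CUBIC))
E
```

```text
reset [0.397 0.173 0.942]
  rect [705.  195.7] [2505.9 1515.4] 85.6 [     0      0    640    400 254429]
  high [0.3859 0.192  0.2249] 52457 0.942
  lid z -0.0018
broad [0.492 0.234 0.072]
  rect [493.3 235.4] [90.4 62. ] 3.8 [ 264  173   36   49 1565]
  high [0.5035 0.2365 0.0775] 293 0.084
  lid z 0.0667
narrow [0.495 0.144 0.071]
  rect [498.8 144.1] [61.9 90.5] 85.0 [ 312  169   36   50 1549]
  high [0.5102 0.1433 0.0779] 127 0.084
  lid z 0.0665
run [0.397 0.173 0.942]
  rect [705.  195.7] [2505.9 1515.4] 85.6 [     0      0    640    400 254454]
  high [0.3858 0.1931 0.2248] 52498 0.942
  lid z -0.0018
eyep [0.388 0.129 0.051]
loupe [0.386 0.245 0.036]
obj [0.38  0.051 0.044]
knob [0.572 0.409 0.011]
135 421 [ 0.591 -0.015  0.146]
150 418 [ 0.572 -0.017  0.114]
165 420 [ 0.543 -0.018  0.121]
180 421 [ 0.517 -0.02   0.118]
195 422 [ 0.49  -0.021  0.119]
210 423 [ 0.463 -0.022  0.117]
225 399 [ 0.443 -0.001 -0.001]
```

View pics/c.png

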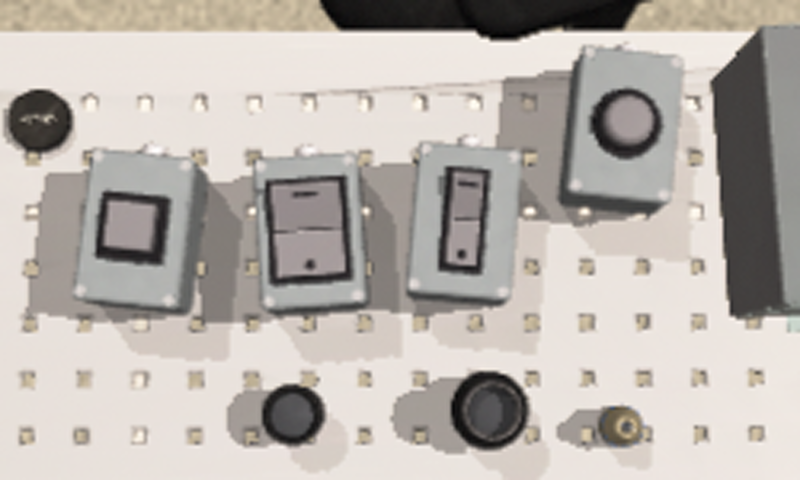

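```bash
python3 - <<'E'
from h import *
d=np.load('pics/top0.npy'); W=world('top',d); ok=d>0
for n,(u,v) in dict(reset=(228,197),run=(380,163)).items():
    m=np.zeros((400,640),bool); m[v-32:v+32,u-26:u+26]=1
    m&=ok&(W[...,2]>.058)&(W[...,2]<.095)
    k,l,s,_=cv2.connectedComponentsWithStats(m.astype('uint8')); i=1+s[1:,4].argmax(); q=l==i
    r=cv2.minAreaRect((W[q][:,:2]*1000).astype('float32')); print(n,np.round(r[0],1),np.round(r[1],1),round(r[2],1),s[i])
    h=m&(W[...,2]>.0755); b=W[h]; print('  high',b.mean(0).round(4),len(b),b.min(0).round(3),b.max(0).round(3), 'extmid',((b.min(0)+b.max(0))/2).round(4))
for n in('top','scene'):
    d=np.load(f'pics/{n}0.npy');W=world(n,d); m=d>0
    print(n,'max z by (x rows, y cols) cells')
    ys=np.arange(-.8,.6,.1)
    print('      ',*['%5.1f'%y for y in ys])
    for x in np.arange(.1,.8,.1):
        o=[]
        for y in ys:
            c=m&(abs(W[...,0]-x-.05)<.05)&(abs(W[...,1]-y-.05)<.05); o.append('%5.2f'%np.percentile(W[c][:,2],99) if c.sum()>5 else '  -  ')
        print('%5.1f '%x,*o)
E
```

```text
reset [494.8 338.2] [62.9 90.1] 83.9 [ 208  171   38   51 1571]
  high [0.4942 0.3377 0.0804] 229 [0.48  0.323 0.076] [0.508 0.353 0.085] extmid [0.494  0.3381 0.0801]
run [556.1  48.1] [62.5 90.7] 83.7 [ 362  139   37   50 1520]
  high [0.5554 0.0486 0.0798] 187 [0.541 0.033 0.076] [0.57  0.062 0.084] extmid [0.5556 0.0477 0.0797]
top max z by (x rows, y cols) cells
        -0.8  -0.7  -0.6  -0.5  -0.4  -0.3  -0.2  -0.1  -0.0   0.1   0.2   0.3   0.4   0.5
  0.1    -   -0.80 -0.80  0.00  0.05  0.05  0.00  0.04  0.01  0.01  0.00  0.23  0.23  0.22
  0.2  -0.79 -0.79 -0.79  0.00  0.06  0.06  0.05  0.04  0.00  0.00  0.01  0.23  0.43  0.43
  0.3    -   -0.80 -0.80  0.09  0.10  0.09  0.04  0.00  0.04  0.06  0.04  0.22  0.37  0.44
  0.4    -   -0.79 -0.80  0.10  0.10  0.15  0.15  0.15  0.00  0.07  0.08  0.08  0.31  0.43
  0.5    -     -     -    0.10  0.10  0.15  0.15  0.15  0.08  0.08  0.08  0.08  0.05  0.05
  0.6    -     -     -    0.01  0.04  0.15  0.15  0.06  0.06  0.06  0.00  0.00  0.00  0.00
  0.7    -     -     -     -     -    0.06  0.06  0.06  0.06  0.06 -0.25   -     -     -  
scene max z by (x rows, y cols) cells
        -0.8  -0.7  -0.6  -0.5  -0.4  -0.3  -0.2  -0.1  -0.0   0.1   0.2   0.3   0.4   0.5
  0.1    -     -     -     -     -     -     -    0.04  0.01  0.01  0.00  0.23  0.40  0.23
  0.2    -     -     -     -     -     -    0.05  0.04  0.00  0.00  0.01  0.23  0.38  0.37
  0.3    -     -     -     -     -     -    0.02  0.00  0.04  0.06  0.04  0.22  0.23  0.36
  0.4    -     -     -     -     -    0.15  0.15  0.15  0.00  0.07  0.08  0.08  0.31  0.34
  0.5    -     -     -     -     -    0.15  0.15  0.15  0.08  0.08  0.08  0.08  0.05  0.05
  0.6    -     -     -     -     -    0.15  0.15  0.06  0.06  0.06  0.00  0.00  0.00  0.00
  0.7    -     -     -     -     -    0.06  0.06  0.06  0.06  0.06 -0.25 -0.80 -0.80 -0.80
```

>>> servo_tool:
  deltas:
    - [[0, 0, -1.5], 0.09, 0]
    - [[0, 0, -1.5], 0.09, 0]
    - [[0, 0, -1], 0.085, 0]
    - [[-2.5, -2.5, 0], 0, 0]
    - [[-2.8, -2.8, 0], 0, 0]
    - [[-2.8, -2.8, 0], 0, 0]
    - [[-2.8, -2.8, 0], 0, 0]
    - [[-2.8, -2.8, 0], 0, 0]
    - [[-2.8, -2.8, 0], 0, 0]
    - [[-2.8, -2.8, 0], 0, 0]
    - [[-2.8, -2.8, 0], 0, 0]
    - [[-2, -2, 0], 0, 0]
  force: 40

```text
clock: 1.1
position: [0.4323, -0.3304, 0.239]
ee_rot: [0.72, -0.694, -0.006, 0.001]
ft_force: [0.7, -0.0, -0.1]
grip_width: -0.0
```

>>> servo_tool:
  deltas:
    - [[-3.8, -0.7, 0], 0, 0]
    - [[-4, -0.7, 0], 0, 0]
    - [[-4, -0.7, 0], 0, 0]
    - [[-4, -0.7, 0], 0, 0]
    - [[-4, -0.7, 0], 0, 0]
    - [[-4, -0.7, 0], 0, 0]
    - [[-4, -0.7, 0], 0, 0]
    - [[-4, -0.7, 0], 0, 0]
    - [[-4, -0.7, 0], 0, 0]
    - [[-4, -0.7, 0], 0, 0]
    - [[-4, -0.7, 0], 0, 0]
    - [[-3, 0, 0], 0, 0]

```text
clock: 2.1
position: [0.4897, 0.1547, 0.2386]
ee_rot: [0.72, -0.694, -0.007, 0.002]
ft_force: [-0.1, 0.4, 0.0]
grip_width: 0.0
```

>>> servo_tool:
  deltas:
    - [[-3.7, -1.3, 0], 0, 0]
    - [[-3.7, -1.2, 0], 0, 0]
    - [[-1, -0.3, 2], -0.03, 0]
    - [[0, 0, 3.5], 0, 0]
    - [[0, 0, 3.5], 0, 0]
    - [[0, 0, 2.5], 0, 0]
    - [[0, 0, 0], 0, 0]
    - [[0, 0, 0], 0, 0]

```text
clock: 2.77
position: [0.5095, 0.2561, 0.1193]
ee_rot: [0.736, -0.677, -0.009, 0.0]
ft_force: [0.2, 1.2, 1.1]
grip_width: -0.001
```

```bash
python3 - <<'E'
from h import *
p,d=shot('scene','s1'); q,_=shot('top','t1'); print(telemetry.get_obs()['position'])
cv2.imwrite('pics/s1c.png',cv2.resize(np.hstack([p[100:280,270:450],q[110:290,230:410]]),None,fx=2.2,fy=2.2,interpolation=cv2.INTER_CUBIC))
E
```

```text
[0.51020877 0.25600105 0.12048161]
```

View pics/s1c.png

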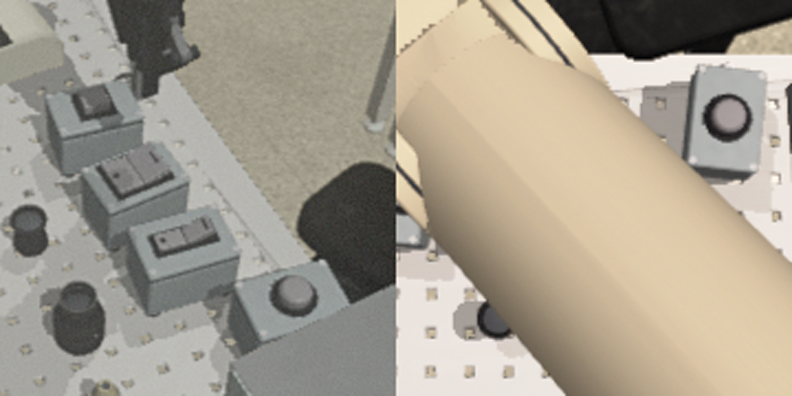

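```bash
python3 - <<'E'
from h import *
c=eyes.calibration('scene');K=np.array([[c['fx'],0,c['cx']],[0,c['fy'],c['cy']],[0,0,1]])
P=np.array([[.5102,.256,.1205],[.493,.235,.073],[.514,.237,.081],[.495,.338,.081]])
print(cv2.projectPoints(P,np.array(c['rvec'],float),np.array(c['tvec'],float),K,None)[0].round(0))
d=np.load('pics/s1.npy');W=world('scene',d)
a=W[100:160,310:370].reshape(-1,3); a=a[(a[:,2]>.1)&(a[:,2]<.14)]; print(len(a),a.mean(0) if len(a) else '', a.min(0),a.max(0))
E
```

```text
[[[335. 151.]]

 [[332. 176.]]

 [[340. 170.]]

 [[313. 142.]]]Traceback (most recent call last):
  File "<stdin>", line 6, in <module>
    return umr_minimum(a, axis, None, out, keepdims, initial, where)
ValueError: zero-size array to reduction operation minimum which has no identity
```

```bash
python3 - <<'E'
from h import *
p=cv2.imread('pics/s1.png');W=world('scene',np.load('pics/s1.npy'))
for v in range(124,156,3): print(v,*['%.0f,%.0f,%.0f'%tuple(W[v,u]*1000) for u in range(326,350,4)])
q=cv2.resize(p[110:180,290:390],None,fx=6,fy=6,interpolation=cv2.INTER_CUBIC); cv2.circle(q,((335-290)*6,(151-110)*6),4,(0,0,255),-1); cv2.imwrite('pics/z.png',q)
E
```

```text
124 587,465,3 498,258,196 497,238,211 514,256,191 518,247,197 502,202,238
127 584,459,-2 498,257,188 498,241,201 506,239,200 501,215,221 501,199,233
130 580,450,-4 497,256,182 499,242,193 500,228,203 500,213,215 502,200,225
133 569,427,9 498,258,172 501,246,181 499,226,197 501,213,207 622,417,-2
136 538,360,66 498,258,164 502,247,172 508,243,173 608,412,-3 616,406,-1
139 533,349,67 497,256,158 503,249,162 508,241,167 601,397,2 612,396,-2
142 529,341,66 498,256,150 502,247,156 509,243,157 596,389,-0 606,385,-0
145 525,333,65 533,328,66 503,249,145 584,385,-2 592,380,-1 601,375,-0
148 522,325,64 529,320,66 570,379,-2 578,374,-1 587,369,0 595,364,1
151 517,314,66 526,312,64 534,308,65 574,366,-3 582,360,-0 591,356,-0
154 513,307,65 522,304,64 531,301,63 569,356,-1 577,350,1 586,345,1
```

View pics/z.png

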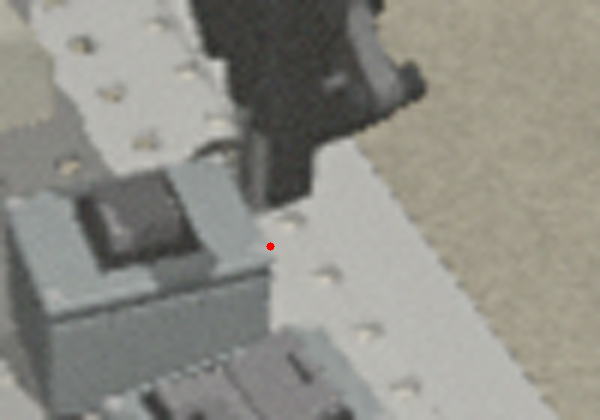

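```bash
python3 - <<'E'
from h import *
o=telemetry.get_obs(); print(o['clock'],o['position'],o['ee_rot'],o['grip_width'],o['ft_force'],o['joint_pos'])
p,d=shot('scene','s2');W=world('scene',d)
for v in range(136,160,3): print(v,*['%.0f,%.0f,%.0f'%tuple(W[v,u]*1000) for u in range(326,350,4)])
E
```

```text
2.8667 [0.51020877 0.25600105 0.12048161] [ 7.35315333e-01 -6.77666680e-01 -8.87273992e-03 -7.12144860e-04] -0.001929118666803651 [0.0967671  0.28450846 0.20983898] [ 0.0782864   0.37319184 -0.74398208  1.67721562  0.24936956  1.19680759
 -2.21281334]
136 538,361,65 499,259,163 502,248,171 508,243,173 517,243,169 617,406,-2
139 533,349,67 498,257,157 503,249,162 509,243,165 601,399,0 611,396,-1
142 530,344,63 564,392,10 503,249,154 509,243,157 596,389,0 607,386,-2
145 526,333,65 534,330,65 574,388,-1 583,385,-2 592,379,-0 227,-298,722
148 521,324,66 528,318,67 568,376,1 579,376,-3 587,370,-1 595,364,1
151 517,314,66 525,312,65 534,308,65 573,363,1 582,359,1 592,357,-2
154 513,306,66 522,304,64 530,300,64 570,356,-2 578,351,-1 587,347,-1
157 513,306,56 523,305,53 532,304,51 564,345,-0 573,342,-1 582,337,0
```

>>> servo_tool:
  deltas:
    - [[1.6, -0.2, 0], 0, 0]
    - [[0, 0, 0], 0, 0]
    - [[0, 0, 0], 0, 0]
    - [[0, 0, 1.5], 0, 0]
    - [[0, 0, 0], 0, 0]
    - [[0, 0, 0], 0, 0]

```text
clock: 3.42
position: [0.5191, 0.2423, 0.1153]
ee_rot: [0.734, -0.679, -0.005, -0.008]
ft_force: [1.0, 0.8, 0.2]
grip_width: -0.003
```

>>> servo_tool:
  deltas:
    - [[0.5, 0.4, 0.5], 0, 0]
    - [[0.2, 0.1, 0.5], 0, 0]
    - [[0, 0, 0.5], 0, 0]
    - [[0, 0, 0], 0, 0]
    - [[0, 0, 0], 0, 0]

```text
clock: 3.83
position: [0.5148, 0.2353, 0.1012]
ee_rot: [0.735, -0.678, -0.004, -0.009]
ft_force: [-0.1, -0.2, 0.8]
grip_width: -0.001
```

```bash
python3 - <<'E'
from h import *
o=telemetry.get_obs(); print(o['clock'],o['position'],o['ee_rot'],o['grip_width'],o['ft_force'],o['joint_pos'])
p,d=shot('scene','s3');W=world('scene',d)
o=telemetry.get_obs(); print(o['clock'],o['position'])
q=cv2.resize(p[110:190,290:390],None,fx=6,fy=6,interpolation=cv2.INTER_CUBIC)
c=eyes.calibration('scene');K=np.array([[c['fx'],0,c['cx']],[0,c['fy'],c['cy']],[0,0,1]])
x=cv2.projectPoints(np.array([o['position']]),np.array(c['rvec'],float),np.array(c['tvec'],float),K,None)[0].ravel(); print(x)
cv2.circle(q,tuple(int((a-b)*6) for a,b in zip(x,(290,110))),4,(0,0,255),-1); cv2.imwrite('pics/z2.png',q)
E
```

```text
3.8333 [0.5148264  0.23531111 0.10120963] [ 0.73460603 -0.67842528 -0.00430062 -0.00863801] -0.0008122116061936808 [-0.1462385  -0.22833509  0.8211383 ] [ 0.11361897  0.36628091 -0.73496296  1.72689145  0.25430034  1.13493933
 -2.18441509]
3.8833 [0.51478374 0.2352793  0.10114803]
[341.33396227 163.41122985]
```

View pics/z2.png

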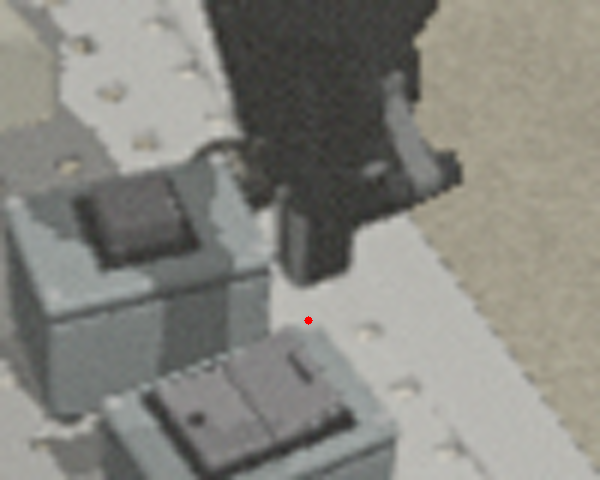

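The tip shows about 8 px above the projected TCP, so the fingers seem to end some 15 to 20 mm short of it. I'll check that with depth, then descend by force.

```bash
python3 - <<'E'
from h import *
W=world('scene',np.load('pics/s3.npy'))
for v in range(142,166,2): print(v,*['%.0f,%.0f,%.0f'%tuple(W[v,u]*1000) for u in range(334,352,3)])
E
```

```text
142 575,391,7 503,236,165 502,222,177 507,218,179 503,200,195 504,191,203
144 576,392,-2 502,233,162 502,221,173 503,211,182 503,200,191 504,190,199
146 572,384,0 502,234,157 506,228,160 501,207,181 504,200,185 505,191,193
148 568,377,1 502,233,152 506,228,155 509,222,159 503,199,181 603,362,0
150 565,371,0 501,232,148 505,226,152 509,220,155 517,223,150 599,354,2
152 531,303,68 502,232,142 506,228,144 509,221,149 517,223,144 597,351,-1
154 532,304,60 502,232,136 507,229,137 510,221,143 515,219,142 593,343,-0
156 532,304,53 562,347,2 507,228,132 510,222,137 583,340,-0 590,336,1
158 532,303,48 560,342,0 568,341,-2 575,339,-3 580,334,-0 588,332,-1
160 531,302,43 557,336,0 565,335,-2 572,333,-2 577,328,-0 584,325,-0
162 533,304,34 555,331,-1 561,328,-1 568,326,-2 576,325,-4 581,319,0
164 532,303,29 514,254,82 527,264,67 565,320,-2 572,318,-3 579,315,-3
```

>>> servo_tool:
  deltas:
    - [[0, 0, 0.5], 0, 0]
    - [[0, 0, 0.5], 0, 0]
    - [[0, 0, 0], 0, 0]

```text
clock: 4.13
position: [0.5151, 0.2358, 0.0906]
ee_rot: [0.735, -0.678, -0.004, -0.009]
ft_force: [0.2, -0.1, 0.3]
grip_width: 0.002
```

>>> servo_tool:
  deltas:
    - [[0, 0, 0.3], 0, 0]
    - [[0, 0, 0.3], 0, 0]
    - [[0, 0, 0], 0, 0]

```text
clock: 4.38
position: [0.5149, 0.2361, 0.0835]
ee_rot: [0.735, -0.678, -0.005, -0.009]
ft_force: [-0.2, 0.4, -0.2]
grip_width: -0.004
```

>>> servo_tool:
  deltas:
    - [[0, 0, 0.3], 0, 0]
    - [[0, 0, 0.3], 0, 0]

```text
clock: 4.55
position: [0.5152, 0.2364, 0.0775]
ee_rot: [0.735, -0.678, -0.004, -0.009]
ft_force: [0.2, 0.2, -0.8]
grip_width: -0.001
```

>>> servo_tool:
  deltas:
    - [[0, 0, 0.3], 0, 0]
    - [[0, 0, 0.3], 0, 0]

```text
clock: 4.72
position: [0.5153, 0.2365, 0.0709]
ee_rot: [0.735, -0.678, -0.004, -0.009]
ft_force: [0.1, 0.4, 0.2]
grip_width: -0.002
```

>>> servo_tool:
  deltas:
    - [[0, 0, 0.2], 0, 0]
    - [[0, 0, 0.2], 0, 0]

```text
clock: 4.88
position: [0.5152, 0.2365, 0.0661]
ee_rot: [0.735, -0.678, -0.004, -0.009]
ft_force: [-0.2, -0.2, 0.3]
grip_width: -0.001
```

```bash
python3 - <<'E'
from h import *
p,d=shot('scene','s4');W=world('scene',d);o=telemetry.get_obs(); print(o['position'],o['ft_force'])
q=cv2.resize(p[120:200,290:390],None,fx=6,fy=6,interpolation=cv2.INTER_CUBIC); cv2.imwrite('pics/z3.png',q)
E
```

```text
[0.51496151 0.23641044 0.06570281] [-0.5576199   0.14925449 -0.25962277]
```

View pics/z3.png

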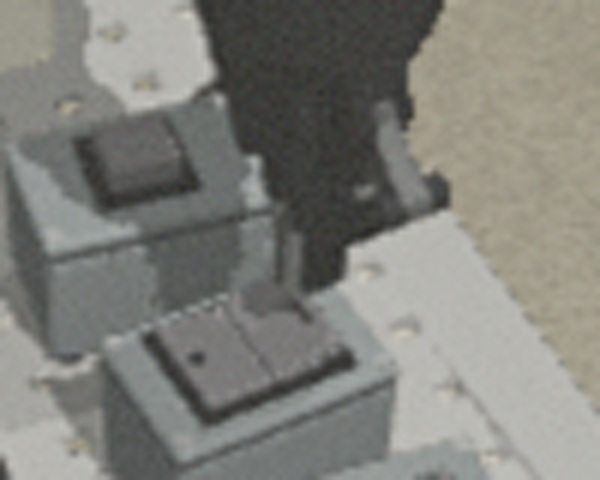

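```bash
python3 - <<'E'
from h import *
W=world('scene',np.load('pics/s4.npy'))
for v in range(150,176,2): print(v,*['%.0f,%.0f,%.0f'%tuple(W[v,u]*1000) for u in range(331,352,3)])
E
```

```text
150 528,313,66 500,242,139 505,238,141 501,218,160 508,218,157 227,-298,722 522,220,150
152 525,306,67 500,242,134 501,231,143 501,218,155 512,226,143 516,221,146 506,191,177
154 525,304,62 531,302,62 502,232,136 502,220,147 508,217,147 513,215,148 505,189,174
156 525,304,56 532,303,55 502,232,130 503,220,141 503,209,151 504,198,161 505,188,170
158 525,304,50 532,304,47 502,232,125 504,221,134 503,207,148 504,197,156 505,188,164
160 525,304,43 533,305,40 503,233,118 507,227,122 502,206,143 504,198,150 505,188,159
162 525,304,37 532,303,34 503,233,113 506,225,119 510,220,121 520,224,113 581,319,-1
164 525,304,30 532,302,30 502,230,110 507,226,111 511,222,114 519,223,109 578,313,-1
166 526,306,22 508,255,78 503,232,102 507,227,105 512,223,106 520,223,103 577,312,-6
168 500,253,77 505,249,79 227,-298,722 507,226,100 529,253,65 534,249,66 572,302,-2
170 499,250,74 503,246,76 509,242,78 514,238,79 527,248,64 531,243,67 569,295,0
172 496,244,75 501,240,77 507,237,77 511,232,80 516,228,82 529,238,67 534,234,68
174 494,240,74 499,236,75 504,233,76 509,228,79 514,224,80 525,231,68 532,230,66
```

>>> servo_tool:
  deltas:
    - [[0, 0, 0.3], 0, 0]
    - [[0, 0, 0.3], 0, 0]

```text
clock: 5.1
position: [0.5153, 0.2366, 0.0597]
ee_rot: [0.735, -0.678, -0.004, -0.009]
ft_force: [0.7, -0.5, -0.1]
grip_width: -0.003
```

>>> servo_tool:
  deltas:
    - [[0, 0, 0.2], 0, 0]
    - [[0, 0, 0.2], 0, 0]

```text
clock: 5.27
position: [0.5152, 0.2367, 0.055]
ee_rot: [0.735, -0.678, -0.004, -0.009]
ft_force: [0.5, 0.4, 0.0]
grip_width: 0.001
```

>>> servo_tool:
  deltas:
    - [[0, 0, 0.15], 0, 0]
    - [[0, 0, 0.15], 0, 0]

```text
clock: 5.43
position: [0.5159, 0.2368, 0.0522]
ee_rot: [0.735, -0.678, -0.004, -0.009]
ft_force: [0.4, -1.2, 4.1]
grip_width: -0.004
```

Contact came at TCP z ≈ 0.053, so the true tip sits about 29 mm above the reported TCP. Full travel should end near 0.045.

>>> servo_tool:
  deltas:
    - [[0, 0, 0.2], 0, 0]
    - [[0, 0, 0.2], 0, 0]

```text
clock: 5.6
position: [0.5167, 0.2369, 0.0485]
ee_rot: [0.735, -0.679, -0.004, -0.01]
ft_force: [0.5, -1.1, 3.4]
grip_width: 0.0
```

>>> servo_tool:
  deltas:
    - [[0, 0, 0.2], 0, 0]
    - [[0, 0, 0.2], 0, 0]

```text
clock: 5.77
position: [0.5172, 0.2371, 0.0457]
ee_rot: [0.734, -0.679, -0.003, -0.01]
ft_force: [-11.2, -6.2, 35.9]
grip_width: -0.0
```

>>> servo_tool:
  deltas:
    - [[0, 0, -0.5], 0, 0]
    - [[0, 0, -1.5], 0, 0]
    - [[0, 0, -1.5], 0, 0]
    - [[0, 0, -1], 0, 0]
    - [[0, 0, 0], 0, 0]

```text
clock: 6.18
position: [0.515, 0.2365, 0.0907]
ee_rot: [0.735, -0.678, -0.004, -0.009]
ft_force: [-0.4, 0.7, 0.5]
grip_width: 0.0
```

```bash
cat >> h.py <<'E'
def box(W,ok,u,v):
    m=np.zeros((400,640),bool); m[v-45:v+45,u-45:u+45]=1
    m&=ok&(abs(W[...,2]-.0665)<.004)
    return m
E
python3 - <<'E'
from h import *
o=telemetry.get_obs(); print(o['position'],o['ee_rot'],o['ft_force'])
p,d=shot('scene','s5');W=world('scene',d);W0=world('scene',np.load('pics/scene0.npy'))
q=cv2.resize(p[120:260,280:440],None,fx=4.5,fy=4.5,interpolation=cv2.INTER_CUBIC); cv2.imwrite('pics/z4.png',q)
# rocker profile along broad axis
for n,(bx,by,yaw,hw) in dict(broad=(.4933,.2354,3.8,.017),narrow=(.4988,.1441,-5,.007)).items():
  a=np.deg2rad(yaw)
  for nm,w in(('before',W0),('now',W)):
    dx=w[...,0]-bx;dy=w[...,1]-by; s=dx*np.cos(a)+dy*np.sin(a); t=-dx*np.sin(a)+dy*np.cos(a)
    r=[]
    for k in np.arange(-.025,.026,.01):
        m=(abs(s-k)<.004)&(abs(t)<hw)&(w[...,2]>.06)&(w[...,2]<.09); r.append(round(float(np.median(w[m][:,2]))*1000,1) if m.sum()>2 else None)
    print(n,nm,r)
E
```

```text
[0.51503133 0.23645677 0.09074505] [ 0.73477499 -0.67824206 -0.00426065 -0.0086753 ] [-0.44264991  0.74802297  0.46673299]
broad before [73.5, 72.9, 72.1, 74.6, 78.0, 79.5]
broad now [79.6, 77.4, 73.7, 72.3, 72.4, 72.1]
narrow before [72.7, 72.4, 72.5, 74.9, 78.0, 81.6]
narrow now [72.6, 72.6, 72.3, 74.3, 78.8, 80.9]
```

View pics/z4.png

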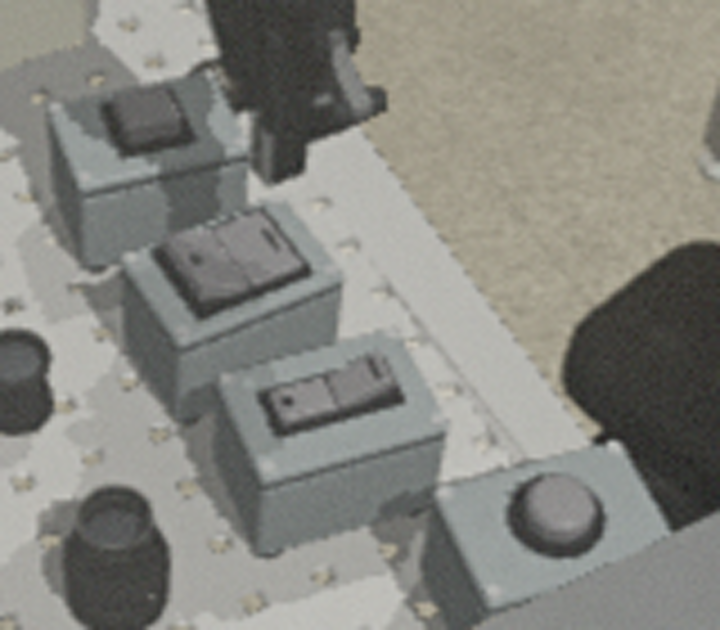

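The picture shows the broad rocker on: its rear half is level at 72 mm and its front raised to 80 mm. The narrow one is unchanged. The tip hovers clear at crop (280,170). Next is the narrow rocker.

>>> servo_tool:
  deltas:
    - [[1.5, 0, 0], 0, 0]
    - [[2, 0.1, 0], 0, 0]
    - [[2, 0.1, 0], 0, 0]
    - [[1.5, 0.1, 0], 0, 0]
    - [[0.5, 0, 0], 0, 0]
    - [[0, 0, 0], 0, 0]
    - [[0, 0, 0], 0, 0]

```text
clock: 6.82
position: [0.5145, 0.1591, 0.0822]
ee_rot: [0.735, -0.677, -0.007, -0.006]
ft_force: [-0.2, -0.6, 0.6]
grip_width: -0.001
```

>>> servo_tool:
  deltas:
    - [[0.7, -0.2, 0], 0, 0]
    - [[0.7, -0.2, 0], 0, 0]
    - [[0.3, -0.1, 0.3], 0, 0]
    - [[0, 0, 0.3], 0, 0]
    - [[0, 0, 0], 0, 0]

```text
clock: 7.23
position: [0.5212, 0.1445, 0.0748]
ee_rot: [0.737, -0.676, -0.007, -0.006]
ft_force: [-0.0, 0.4, 0.2]
grip_width: 0.002
```

>>> servo_tool:
  deltas:
    - [[0.2, 0.1, 0.3], 0, 0]
    - [[0, 0, 0.3], 0, 0]
    - [[0, 0, 0.3], 0, 0]
    - [[0, 0, 0.3], 0, 0]
    - [[0, 0, 0.2], 0, 0]
    - [[0, 0, 0], 0, 0]

```text
clock: 7.73
position: [0.5197, 0.1436, 0.0588]
ee_rot: [0.737, -0.675, -0.008, -0.006]
ft_force: [0.8, -0.3, 0.0]
grip_width: 0.001
```

>>> servo_tool:
  deltas:
    - [[0, 0, 0.2], 0, 0]
    - [[0, 0, 0.2], 0, 0]
    - [[0, 0, 0.2], 0, 0]
    - [[0, 0, 0.2], 0, 0]

```text
clock: 8.07
position: [0.5209, 0.1439, 0.0513]
ee_rot: [0.737, -0.675, -0.007, -0.007]
ft_force: [0.7, -0.8, 3.4]
grip_width: 0.001
```

>>> servo_tool:
  deltas:
    - [[0, 0, 0.2], 0, 0]
    - [[0, 0, 0.15], 0, 0]

```text
clock: 8.23
position: [0.5215, 0.1438, 0.0479]
ee_rot: [0.737, -0.676, -0.006, -0.008]
ft_force: [0.4, -1.3, 2.9]
grip_width: 0.002
```

>>> servo_tool:
  deltas:
    - [[0, 0, 0.15], 0, 0]
    - [[0, 0, 0.15], 0, 0]

```text
clock: 8.4
position: [0.5219, 0.1439, 0.0458]
ee_rot: [0.737, -0.676, -0.006, -0.008]
ft_force: [-10.0, -4.4, 30.5]
grip_width: -0.002
```

Firm stop at 30 N. I'll lift off and check.

>>> servo_tool:
  deltas:
    - [[0, 0, -0.5], 0, 0]
    - [[0, 0, -1.5], 0, 0]
    - [[0, 0, -1.5], 0, 0]
    - [[0, 0, -1.5], 0, 0]
    - [[0, 0, 0], 0, 0]
    - [[0, 0, 0], 0, 0]

```text
clock: 8.9
position: [0.5194, 0.1436, 0.0954]
ee_rot: [0.738, -0.675, -0.008, -0.006]
ft_force: [0.5, 0.2, 0.4]
grip_width: 0.0
```

```bash
python3 - <<'E'
from h import *
o=telemetry.get_obs(); print(o['position'],o['ee_rot'],o['ft_force'],o['joint_pos'])
p,d=shot('scene','s6');W=world('scene',d);W0=world('scene',np.load('pics/scene0.npy'))
for n,(bx,by,yaw,hw) in dict(broad=(.4933,.2354,3.8,.017),narrow=(.4988,.1441,-5,.007)).items():
  a=np.deg2rad(yaw)
  for nm,w in(('before',W0),('now',W)):
    dx=w[...,0]-bx;dy=w[...,1]-by; s=dx*np.cos(a)+dy*np.sin(a); t=-dx*np.sin(a)+dy*np.cos(a)
    r=[]
    for k in np.arange(-.025,.026,.01):
        m=(abs(s-k)<.004)&(abs(t)<hw)&(w[...,2]>.06)&(w[...,2]<.09); r.append(round(float(np.median(w[m][:,2]))*1000,1) if m.sum()>2 else None)
    print(n,nm,r)
m=(W0[...,2]>.0765)&(W0[...,2]<.086)&(abs(W0[...,0]-.556)<.03)&(abs(W0[...,1]-.048)<.03); b=W0[m]; print('run scene',b.mean(0),b.min(0),b.max(0),m.sum())
E
```

```text
[0.51935147 0.14356981 0.09538944] [ 0.73754809 -0.67521983 -0.00803064 -0.00604217] [0.53068711 0.16532666 0.38122077] [ 0.27652742  0.31424901 -0.71406056  1.79272935  0.20581299  1.11190968
 -1.98671888]
broad before [73.5, 72.9, 72.1, 74.6, 78.0, 79.5]
broad now [79.8, 77.3, 73.2, 72.3, 72.7, 71.9]
narrow before [72.7, 72.4, 72.5, 74.9, 78.0, 81.6]
narrow now [80.0, 76.8, 73.8, 72.3, 72.1, 72.0]
run scene [0.55335044 0.04646822 0.0796714 ] [0.53943493 0.03288073 0.07680111] [0.5678406  0.06072537 0.08277636] 154
```

Both rockers read on. Next is the run button at about (0.555, 0.050).

>>> servo_tool:
  deltas:
    - [[1.5, -0.4, 0], 0, 0]
    - [[2, -0.6, -0.1], 0, 0]
    - [[2, -0.6, -0.1], 0, 0]
    - [[1.5, -0.5, -0.1], 0, 0]
    - [[0.7, -0.2, 0], 0, 0]
    - [[0, 0, 0], 0, 0]
    - [[0, 0, 0], 0, 0]

```text
clock: 9.53
position: [0.5462, 0.0679, 0.0899]
ee_rot: [0.739, -0.674, -0.012, -0.004]
ft_force: [-1.1, 0.7, -0.1]
grip_width: 0.003
```

>>> servo_tool:
  deltas:
    - [[0.7, -0.3, 0], 0, 0]
    - [[0.7, -0.3, 0], 0, 0]
    - [[0.4, -0.1, 0.3], 0, 0]
    - [[0, 0, 0.4], 0, 0]
    - [[0, 0, 0.3], 0, 0]
    - [[0, 0, 0], 0, 0]

```text
clock: 10.03
position: [0.5541, 0.0527, 0.0775]
ee_rot: [0.74, -0.672, -0.012, -0.003]
ft_force: [-1.0, 0.3, -0.3]
grip_width: 0.002
```

```bash
python3 - <<'E'
from h import *
o=telemetry.get_obs(); print(o['position'],o['ee_rot'])
p,d=shot('scene','s7')
q=cv2.resize(p[130:290,300:460],None,fx=3.7,fy=3.7,interpolation=cv2.INTER_CUBIC); cv2.imwrite('pics/z5.png',q)
E
```

```text
[0.55410173 0.05274098 0.07749102] [ 0.74031358 -0.67213802 -0.01243161 -0.00342571]
```

View pics/z5.png

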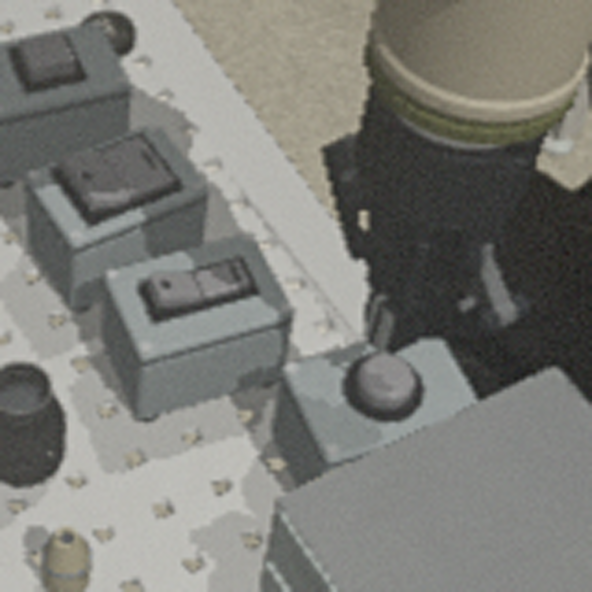

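The finger hovers behind and above the button at crop (380,330), clear of the cabinet, and both rockers are on. Descending now.

>>> servo_tool:
  deltas:
    - [[0.2, 0, 0.4], 0, 0]
    - [[0, 0, 0.4], 0, 0]
    - [[0, 0, 0.4], 0, 0]
    - [[0, 0, 0.4], 0, 0]
    - [[0, 0, 0.3], 0, 0]
    - [[0, 0, 0], 0, 0]

```text
clock: 10.58
position: [0.5537, 0.0521, 0.0567]
ee_rot: [0.741, -0.672, -0.012, -0.004]
ft_force: [0.4, -0.6, 0.3]
grip_width: 0.005
```

>>> servo_tool:
  deltas:
    - [[0, 0, 0.2], 0, 0]
    - [[0, 0, 0.2], 0, 0]
    - [[0, 0, 0.2], 0, 0]
    - [[0, 0, 0], 0, 0]

```text
clock: 10.92
position: [0.5538, 0.0523, 0.0504]
ee_rot: [0.741, -0.672, -0.012, -0.004]
ft_force: [-1.6, -0.4, 3.2]
grip_width: -0.0
```

>>> servo_tool:
  deltas:
    - [[0, 0, 0.2], 0, 0]
    - [[0, 0, 0.2], 0, 0]
    - [[0, 0, 0.15], 0, 0]

```text
clock: 11.17
position: [0.5541, 0.0523, 0.0462]
ee_rot: [0.741, -0.672, -0.012, -0.004]
ft_force: [-10.6, -2.6, 26.3]
grip_width: 0.003
```

```bash
python3 - <<'E'
from h import *
for i in range(6):
    p,d=shot('scene','s8'); o=telemetry.get_obs(); print(o['clock'],o['position'].round(4),o['ft_force'].round(1))
W=world('scene',d);W0=world('scene',np.load('pics/scene0.npy'))
def prof(w,bx,by,yaw,hw):
    a=np.deg2rad(yaw);dx=w[...,0]-bx;dy=w[...,1]-by; s=dx*np.cos(a)+dy*np.sin(a); t=-dx*np.sin(a)+dy*np.cos(a); r=[]
    for k in np.arange(-.025,.026,.01):
        m=(abs(s-k)<.004)&(abs(t)<hw)&(w[...,2]>.06)&(w[...,2]<.09); r.append(round(float(np.median(w[m][:,2]))*1000,1) if m.sum()>2 else None)
    return r
print(prof(W,.4933,.2354,3.8,.017),prof(W,.4988,.1441,-5,.007)); print('run',prof(W0,.5556,.048,-6,.01),prof(W,.5556,.048,-6,.01))
g=lambda f:cv2.cvtColor(cv2.imread(f),cv2.COLOR_BGR2GRAY)
a,b=g('pics/scene0.png').astype('float32'),g('pics/s8.png').astype('float32')
for n,(u,v) in dict(reset=(312,160),broad=(330,188),narrow=(352,215),eyep=(306,245),loupe=(284,205),obj=(318,283)).items():
    s=np.s_[v-22:v+22,u-20:u+20]; l=lambda x:cv2.Laplacian(cv2.GaussianBlur(x[s],(0,0),1),cv2.CV_32F)
    print(n,np.round(cv2.phaseCorrelate(l(a),l(b)),2))if 0 else print(n,[round(x,2) for x in cv2.phaseCorrelate(l(a),l(b))[0]])
E
```

```text
11.2167 [0.5541 0.0523 0.0465] [-7.5 -1.8 17.9]
11.2667 [0.5541 0.0523 0.0466] [-6.5 -1.5 15.6]
11.3167 [0.5541 0.0523 0.0465] [-5.5 -0.8 15.7]
11.3667 [0.5541 0.0523 0.0465] [-7.3 -1.1 15.8]
11.4167 [0.554  0.0523 0.0465] [-7.7 -1.6 16. ]
11.4667 [0.554  0.0523 0.0465] [-6.9 -1.1 16.4]
[80.1, 77.5, 73.5, 72.5, 72.5, 72.2] [79.7, 77.1, 74.1, 72.4, 73.1, 72.2]
run [66.2, 73.2, 80.2, 79.9, 69.6, 66.3] [66.1, 70.9, 74.3, 72.7, 69.1, 66.4]
reset [0.1, 0.35]
broad [0.15, 0.32]
narrow [0.29, 0.36]
eyep [-0.06, 0.52]
loupe [0.09, 0.63]
obj [-0.01, 0.47]
```

```bash
python3 -c "
from h import *
print(order.hand_in()); print(telemetry.get_obs()['ft_force'])"
```

```text
the job is handed in; nothing more can be done
None
the job is handed in; nothing more can be done
```

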